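# Clamp a crock on the carrying board and nest the graded pots in it

## Robot

A 6-joint arm with a two-finger parallel gripper is mounted at the origin on the work surface; the furniture and walls round the work are solid. World frame = base frame: x ahead of the robot, y to its left, z up, the work surface at z = 0. Lengths are in m, angles in degrees, forces in N, time in s.
With the tool pointing down it reaches from about 0.4 to 0.825 m from the base axis. Payload 7 kg.
Tool frame: the origin (TCP) lies between the finger pads; the fingertips stand 22 mm ahead of it and the grasp point (between the pads) lies 3 mm ahead of it; z points along the fingers, y is the direction in which the jaws open and shut (so a half turn about z gives the same grasp; the last joint's range is limited). The gripper opens to 88 mm and grips with 3 to 60 N. Pads are 19 mm wide; open, the fingers measure 130 mm over their backs; the gripper's body (78 mm by 193 mm) begins 47 mm behind the grasp point.
Start: joints at [-50.529, 20.546, 0.682, 0, -70.136, -16.507], TCP at [0.263, -0.621, 0.249] pointing down, gripper open.
Joint ranges: [-176.03, 176.03], [-82.01, 121.73], [-58.28, 71.71], [-173.87, 95.51], [-174.79, -0.11], [-173.66, 173.66]. Speed limits (degrees/s): [136.94, 136.94, 172.46, 180, 180, 180].

## Interface

Orientations are given as [roll, pitch, yaw] about the fixed x, y, z axes, in that order (R = Rz(yaw) Ry(pitch) Rx(roll)).
In Python, from plant import telemetry, cams, r gives the robot as it stands.
- The arm moves only by the tool carry_out, never from a script. Its argument "commands" is one flat list of numbers, 5 for each row, row after row: the shift along the world's x, y, z as a fraction of full scale, then the turn about the world's z as a fraction of full scale, then the gripper's target within -1 to 1 (shut at 1, half-way at 0, fully open at -1). In form: [x, y, z, turn, claw, x, y, z, turn, claw, ...]. A call has 1 to 8 rows; each row shifts and turns the commanded pose from where the row before left it; what a row does not reach is not made up. Full scale, the value 1, is 0.04 m for a shift and 4 degrees for a turn. A row lasts 1/10 s, in which the tool goes at most 50 mm and 8.59 degrees, less where a joint would pass 70% of its speed; a pose out of reach is approached as far as the arm can. A call with a number of a shift or a turn outside -1 to 1 is refused whole. A call with a gripper value outside its range is refused whole. The fingers move at their own pace and stop on an object; "grip_force" is the grip in N (left out, the last holds). Time passes only in rows, so rows that do not move let the fingers close. It gives the time, the measured TCP pose, the force and the opening at its end, in the units of the state.
- telemetry.get_state(): the state, without advancing time (a new reading comes with each control period).
- cams.capture(name): name is "scene" or "side" or "wrist"; returns a dict with "frame" (400x640x3 uint8, red, green, blue), "camera_matrix" (3x3 intrinsics, pixels), "camera_from_world" (4x4, takes a point from world to camera coordinates); the wrist camera has in their place "mount" (4x4, takes a point from camera to tool coordinates, whose origin is the TCP and whose axes are the flange's). Camera axes: x right, y down, z forward; pixel columns grow to the right and rows downward; lengths in m; the calibration is good to about 2 mm. A picture is of the moment at which its call begins: read the wrist's pose just before it. There is no depth.
- r.close_job(): hands the job in, once; it reports no verdict.
The state is a dict: "time_s": time; "joints": joint angles; "qd": joint speeds; "joint_torque": joint torques, N m; "tcp_pos": TCP position; "eef_rot": TCP orientation; "contact_force": force on the tool from outside, world axes, zero at the start; "moment": the same for the moment, N m; "gripper_width": finger opening in m.
Only numpy, scipy, OpenCV 4.12 (cv2) and the standard library are available. Lean on these libraries where they do the work, as an engineer would, in place of code of your own. Each camera call takes 0.05 s, during which the arm holds its last target. There are 200 camera calls.

## Task

Get the set of terracotta pots ready to carry: flip up the cam lever that locks the sliding stop on the carrying board, slide the stop back, stand the wide crock on the board and close the stop up so that the crock sits snug between the V-shaped fence and the stop, then flip the lever fully down to clamp. After that nest the other pots that are there upright inside the crock, one within another in order of size, each standing right down on the floor of the next larger one. Leave the cup and the small jar beside them standing where they are.

Things in the scene. Friction and masses are not known exactly. Their poses are not given: they have to be found in the camera images.
- seat (a point): Point on the carrying board's top (14 mm above the table) under the axis of the crock when home in the V-fence. Board 150 x 330 mm, fixed; its middle at y = -70 mm from here. Axes: y along the rail from stop to fence, x across (to the side away from the robot), z up. Fence: two cheeks at 45 degrees, 34 mm high, 62 mm long, slippery inner faces 50 mm from here, open to the stop.
- rail_stop (a joint): Position of the sliding stop along the rail in m: 0 = fully back, up to 0.12 toward the fence. Its face is at y = -0.150 + value in the axes of point seat, so it just touches the crock standing home at 0.100. Free, it takes about 5 N to slide; clamped, it does not slide at normal forces.
- stop_face (a point): Middle of the stop's front face (slippery plastic on wood, 80 mm wide across the rail, its top 41 mm above the board), which looks to the fence (+y of this point); the point lies on the face 20 mm above the board. Axes as the board's.
- stop_post (a point): Where to hold the stop: upper part of a black upright grip post on its near side, 14 mm along the rail, 24 mm across it. Post's top 16 mm above this point; the wing it stands on 28 mm below. 62 mm to -x of the lever and 27 mm behind the stop's face. Axes as the board's.
- cam_lever (a joint): Angle of the cam lever in rad: 0 = lying flat, pointing away from the fence (-y), stop clamped; 1.4 (end of swing) = nearly upright, stop free. The cam presses on the rail below about 0.5. It stays where it is left (it may spring back to 0.06 from flat); turning takes 2 to 4 N at the handle.
- lever_hinge (a point): Middle of the lever's hinge pin, on the stop, 30 mm above the board and 24 mm behind the stop's face; the pin runs across the board (x). Axes as the board's. Moves with the stop.
- lever_grip (a point): Middle of the lever's black handle, 70 mm from the hinge pin. The handle is 16 mm wide (across the board, x), 14 mm thick, and ends 17 mm past this point. With the lever flat its underside is 23 mm above the board, nothing under it. From the hinge the point is at y = -70 mm * cos(angle), z = +70 mm * sin(angle).
- crock_mid (a point): Wide low terracotta crock, open at the top, straight-sided: outside diameter 100 mm, height 55 mm, wall 9 mm, floor 6 mm thick, 0.35 kg. The point is its centre, half-way up (27.5 mm above its foot); z up along its axis. It can be pinched by its wall from above.
- pot_large_mid (a point): Large terracotta pot, slightly tapered, open at the top: 68 mm outside diameter at the rim, 58 mm at the foot, 78 mm high, wall 5 mm, floor 6 mm. Point at its centre, half-way up (39 mm above the foot); z along its axis. May be absent.
- pot_medium_mid (a point): Medium terracotta pot, slightly tapered: 49 mm diameter at the rim, 40 mm at the foot, 95 mm high, wall 4.5 mm, floor 6 mm. Point at its centre, half-way up (47.5 mm above the foot). May be absent.
- pot_small_mid (a point): Small slender terracotta pot, slightly tapered: 32 mm diameter at the rim, 24 mm at the foot, 108 mm high, wall 4 mm, floor 6 mm. Point at its centre, half-way up (54 mm above the foot). May be absent.
- ash_cup: Bystander: cream handmade cup, 70 mm wide, 61 mm high, standing in the row with the pots; origin at the centre of its underside.
- yellow_lid_jar: Bystander: small jar with a yellow lid, 43 mm wide, 52 mm high, at the right; origin at the centre of its underside.

How it is judged:
By the outcome, as a careful person would: the job done as asked, in the order asked, and still so for the second after the job is handed in, with the robot touching nothing.
Of pot_large, pot_medium, pot_small only 2 to 3 are there at a start; the rules pass over those that are not, and their reading is None.
At some moment in a run one of crock, pot_large may be knocked a few centimetres aside while the robot is not near it.
It also fails if it takes over 210 s, if anything falls off the work surface, if the arm or the gripper's body presses on something with over 40 N, if the wrist force passes 120 N, or if a joint passes its speed limit or range.

## Working session

There is one attempt and no reset: what is moved stays moved. The work goes in short steps, Python scripts to look and compute and a tool call to move; the robot and the scene stay as the last step left them, time stands still between calls to the robot, and variables do not carry over. Pictures are saved under pics/ and viewed, about 12 in all and at most 16, crops included, and the job is handed in when it is done.

Besides the shell and the picture viewer there is one more tool, called after ">>>" in YAML: its name, and indented under it one key for each argument. carry_out: Moves the arm, as the interface text tells. Shift numbers are shares of 0.04 m and turn numbers shares of 4 degrees, none past 1 either way. Its arguments: {"type":"object","properties":{"commands":{"type":"array"},"grip_force":{"type":"number"}},"required":["commands"]}

```bash
mkdir -p pics; ls; cat > h.py <<'E'
import numpy as np, cv2
from plant import telemetry, cams, r
def st(): 
    s=telemetry.get_state(); return s
def cap(name,fn=None):
    s=telemetry.get_state(); c=cams.capture(name)
    if fn: cv2.imwrite('pics/'+fn,c['frame'][:,:,::-1])
    if name=='wrist':
        from scipy.spatial.transform import Rotation as R
        T=np.eye(4); T[:3,:3]=R.from_euler('xyz',s['eef_rot'],degrees=True).as_matrix(); T[:3,3]=s['tcp_pos']
        c['wc']=T@np.array(c['mount'])
    else: c['wc']=np.linalg.inv(np.array(c['camera_from_world']))
    c['K']=np.array(c['camera_matrix']); return c
def ray(c,u,v):
    d=c['wc'][:3,:3]@np.linalg.inv(c['K'])@np.array([u,v,1.]); return c['wc'][:3,3],d
def onz(c,u,v,z):
    o,d=ray(c,u,v); return o+d*(z-o[2])/d[2]
def proj(c,p):
    q=np.linalg.inv(c['wc'])@np.append(p,1.); q=c['K']@q[:3]; return q[:2]/q[2]
E
python3 - <<'E'
from h import *
s=st(); print(s)
for n in ['scene','side']:
    c=cap(n,n+'0.png'); print(n,c['wc'].round(3).tolist(),c['K'].tolist())
E
```

```text
pics
{'time_s': 0.0, 'joints': array([-5.05302125e+01,  2.05914581e+01,  6.33031191e-01, -2.00563998e-02,
       -7.01371964e+01, -1.65087544e+01]), 'qd': array([ 0.05457892,  0.00956598, -0.09126333, -0.09578546, -0.0678856 ,
       -0.0107468 ]), 'joint_torque': array([-3.28103924e-04, -5.82713020e+01,  2.93043941e+01,  6.99712202e+00,
        6.59991187e-03, -1.79769040e-04]), 'tcp_pos': array([ 0.26313199, -0.62109166,  0.24761697]), 'eef_rot': array([ 1.79902961e+02, -9.09811884e-03, -1.57045790e+02]), 'contact_force': array([0.4731582 , 0.42794566, 0.72867536]), 'moment': array([-0.02859434,  0.00053833,  0.00044913]), 'gripper_width': 0.08795551840507193}
scene [[-0.805, -0.404, 0.436, 0.097], [-0.593, 0.573, -0.565, 0.447], [-0.021, -0.713, -0.701, 0.825], [0.0, 0.0, 0.0, 1.0]] [[462.4503779610895, 0.0, 323.1529679775525], [0.0, 462.4503779610895, 190.84910045141348], [0.0, 0.0, 1.0]]
side [[-0.975, -0.149, 0.167, 0.331], [-0.224, 0.659, -0.718, 0.67], [-0.003, -0.737, -0.676, 0.847], [0.0, 0.0, 0.0, 1.0]] [[428.14122186103725, 0.0, 319.6821409629954], [0.0, 428.14122186103725, 198.83489263629505], [0.0, 0.0, 1.0]]
```

View pics/scene0.png

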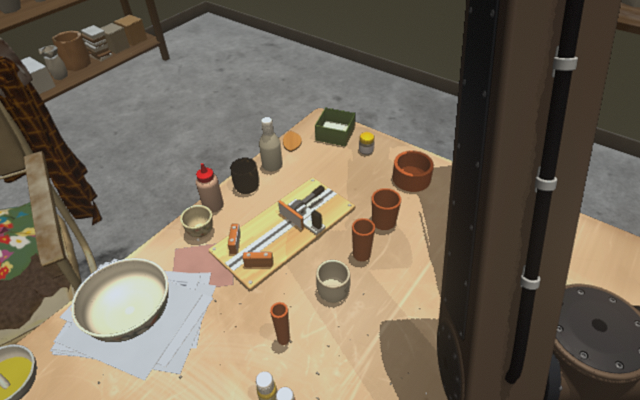

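View pics/side0.png

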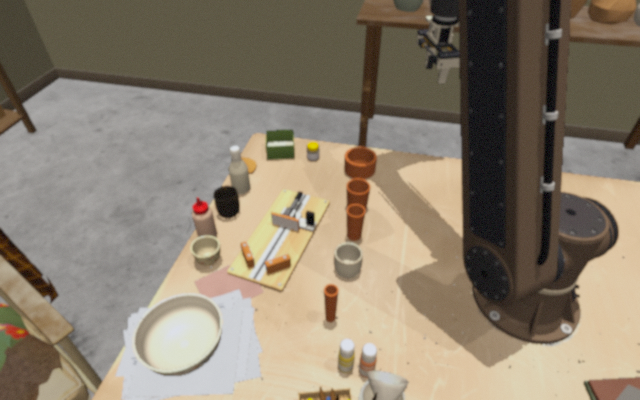

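The scene view shows the crock at (412,170), large pot (385,208), medium (362,238), cup (333,282), small pot (280,322), and the board with corners at about (210,250), (252,285), (355,208), (313,180). All three pots are present. Next I measure them.

```bash
cat >> h.py <<'E'
def terra(c,x0=0,y0=0,x1=640,y1=400):
    hsv=cv2.cvtColor(c['frame'],cv2.COLOR_RGB2HSV)
    m=cv2.inRange(hsv,(0,110,40),(12,255,220)); k=np.zeros_like(m); k[y0:y1,x0:x1]=255; return m&k
E
python3 - <<'E'
from h import *
C={n:cap(n) for n in ['scene','side']}
for n,c in C.items():
    m=terra(c); k,l,s,ce=cv2.connectedComponentsWithStats(m)
    print(n,[(s[i].tolist()) for i in range(1,k) if s[i][4]>80])
bd={'scene':[(210,250),(252,285),(355,208),(313,180)],'side':[(232,272),(278,288),(330,202),(285,190)]}
for n in bd: print(n,[onz(C[n],*p,0.014).round(3).tolist() for p in bd[n]])
# rim centres rough
rim={'crock':((412,161),(360,155),.055),'large':((385,197),(358,186),.078),'med':((363,226),(355,211),.095),'small':((280,309),(331,289),.108),'cup':((333,270),(348,250),.061),'stop post top':((317,214),(311,214),.014+.044+.016)}
for k,(a,b,z) in rim.items():
    print(k,onz(C['scene'],*a,z).round(3),onz(C['side'],*b,z).round(3))
for n,c in C.items():
    f=c['frame']; 
    x0,y0=(200,170) if n=='scene' else (220,180)
    cv2.imwrite(f'pics/{n}crop.png',cv2.resize(f[y0:y0+130,x0:x0+170,::-1],None,fx=4.5,fy=4.5,interpolation=cv2.INTER_CUBIC))
E
```

```text
scene [[393, 150, 40, 42, 1365], [196, 163, 18, 20, 220], [352, 188, 49, 73, 1755], [228, 224, 10, 25, 103], [243, 252, 29, 11, 127], [270, 302, 19, 43, 565]]
side [[345, 138, 32, 103, 1906], [193, 198, 15, 17, 116], [324, 285, 14, 37, 370], [1, 324, 29, 15, 223], [361, 358, 15, 12, 84], [589, 379, 51, 21, 547]]
scene [[0.696, 0.09, 0.014], [0.556, 0.103, 0.014], [0.503, -0.204, 0.014], [0.646, -0.224, 0.014]]
side [[0.686, 0.088, 0.014], [0.564, 0.108, 0.014], [0.506, -0.209, 0.014], [0.646, -0.231, 0.014]]
crock [ 0.456 -0.39   0.055] [ 0.451 -0.395  0.055]
large [ 0.435 -0.22   0.078] [ 0.43  -0.222  0.078]
med [ 0.421 -0.105  0.095] [ 0.42  -0.105  0.095]
small [0.429 0.151 0.108] [0.429 0.149 0.108]
cup [0.421 0.002 0.061] [ 0.419 -0.003  0.061]
stop post top [ 0.532 -0.092  0.074] [ 0.531 -0.091  0.074]
```

View pics/scenecrop.png

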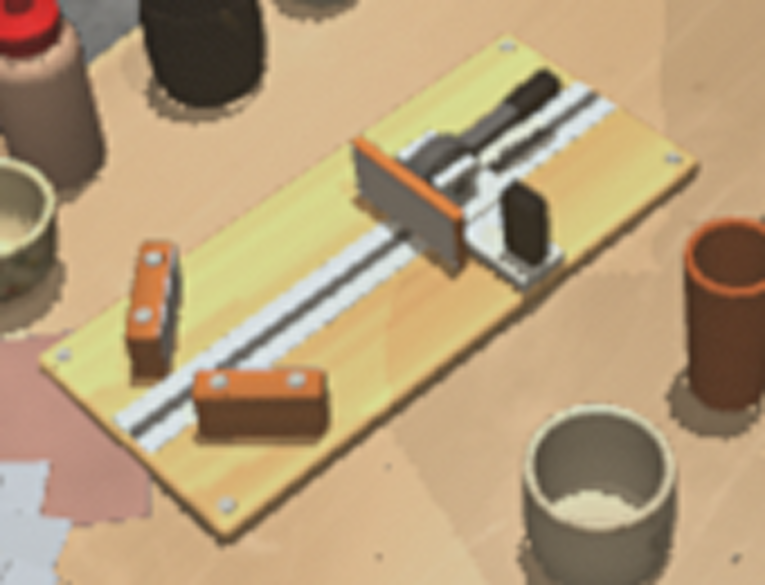

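>>> carry_out:
  commands: [0.66,0.94,0,0.96,0,0.66,0.94,0,0.96,0,0.66,0.94,0,0.96,0,0.66,0.94,0,0.96,0,0.66,0.94,0,0.96,0,0.66,0.94,0,0.96,0,0.66,0.94,0,0.96,0,0.66,0.94,0,0.96,0]
  grip_force: 15

```text
time_s: 1.0
tcp_pos: [0.4753, -0.319, 0.2487]
eef_rot: [-180.0, 0.0, -126.2]
contact_force: [1.2, -1.7, -0.1]
gripper_width: 0.0436
```

>>> carry_out:
  commands: [0.66,0.94,0,0.96,0,0.66,0.94,0,0.96,0,0.66,0.94,0,0.96,0,0.66,0.94,0,0.96,0,0,0,0,0.96,0,0,0,0,0.96,0,0,0,0,0.9,0,0,0,0,0,0]

```text
time_s: 1.8
tcp_pos: [0.5801, -0.17, 0.2483]
eef_rot: [180.0, -0.0, -99.6]
contact_force: [0.2, 0.0, 0.0]
gripper_width: 0.0436
```

```bash
python3 - <<'E'
from h import *
s=st(); print(s['tcp_pos'],s['eef_rot'],s['joints'].round(1),s['gripper_width'],s['time_s'],s['contact_force'])
c=cap('wrist','w1.png'); print(c['wc'].round(3).tolist(),c['K'].tolist())
d=cap('scene'); print(onz(d,318.9,190.4,.048))
E
```

```text
[ 0.58005976 -0.17004571  0.24831209] [ 1.79970327e+02 -1.00636020e-03 -9.96032008e+01] [  2.2  14.   -8.6  -0.  -67.4 -11.8] 0.04359886790769488 1.8 [0.22084819 0.04811189 0.00683091]
[[-0.986, 0.16, 0.045, 0.568], [0.167, 0.949, 0.269, -0.243], [0.0, 0.273, -0.962, 0.385], [0.0, 0.0, 0.0, 1.0]] [[359.86435782219115, 0.0, 324.10782263095007], [0.0, 359.86435782219115, 200.61033553550192], [0.0, 0.0, 1.0]]
[ 0.58911357 -0.17500367  0.048     ]
```

View pics/w1.png

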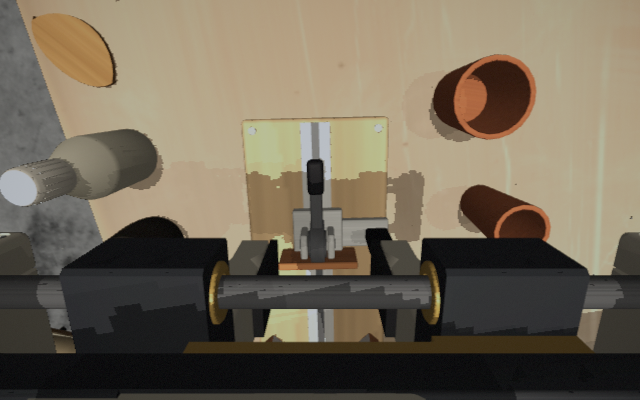

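The wrist view shows the lever handle at about (316,177) running vertically, the board's rear edge from (243,121) to (387,117), and the rail around x≈315.

```bash
python3 - <<'E'
from h import *
c=cap('wrist')
print('corners',onz(c,243,121,.014).round(4),onz(c,387.5,117.5,.014).round(4))
print('screws',onz(c,252,130,.014).round(4),onz(c,379,128,.014).round(4))
for u,v in [(316,159),(316,177),(316,194),(315,124),(316.5,250)]: print(u,v,onz(c,u,v,.051).round(4),onz(c,u,v,.014).round(4))
print('stop face top edge',onz(c,280,268,.055).round(4),onz(c,356,263,.055).round(4))
E
```

```text
corners [ 0.6523 -0.2355  0.014 ] [ 0.5083 -0.2142  0.014 ]
screws [ 0.6453 -0.2253  0.014 ] [ 0.518  -0.2054  0.014 ]
316 159 [ 0.5847 -0.1909  0.051 ] [ 0.5865 -0.1851  0.014 ]
316 177 [ 0.5877 -0.174   0.051 ] [ 0.5899 -0.1663  0.014 ]
316 194 [ 0.5906 -0.1576  0.051 ] [ 0.5931 -0.1481  0.014 ]
315 124 [ 0.5799 -0.2226  0.051 ] [ 0.5812 -0.2203  0.014 ]
316.5 250 [ 0.6003 -0.1003  0.051 ] [ 0.6039 -0.0845  0.014 ]
stop face top edge [ 0.6396 -0.0889  0.055 ] [ 0.5634 -0.0814  0.055 ]
```

>>> carry_out:
  commands: [0.2,-0.1,-1,0,0,0,0,-1,0,0,0,0,-1,0,0,0,0,-1,0,0,0,0,-1,0,0,0,0,0,0,1,0,0,0,0,1,0,0,0,0,1]
  grip_force: 15

```text
time_s: 2.75
tcp_pos: [0.5898, -0.1745, 0.051]
eef_rot: [-179.8, 0.0, -99.7]
contact_force: [-0.6, 0.1, 0.7]
gripper_width: 0.0252
```

>>> carry_out:
  commands: [0,0,0,0,1,0,0,0,0,1,0.006,0.035,0.35,0,1,0.017,0.1,0.333,0,1]

```text
time_s: 3.15
tcp_pos: [0.589, -0.1685, 0.0769]
eef_rot: [180.0, 0.0, -99.7]
contact_force: [1.8, 4.5, -7.2]
gripper_width: 0.0162
```

>>> carry_out:
  commands: [0.027,0.165,0.308,0,1,0.036,0.222,0.265,0,1,0.045,0.271,0.218,0,1,0.051,0.308,0.16,0,1,0.054,0.331,0.093,0,1,0.02,0.12,0,0,1,0,0,0,0,1]

```text
time_s: 3.85
tcp_pos: [0.5976, -0.1113, 0.1191]
eef_rot: [179.9, -0.1, -99.6]
contact_force: [-8.2, 0.2, 8.1]
gripper_width: 0.0156
```

>>> carry_out:
  commands: [0,0,0,0,-0.2,0,0,0,0,-0.2,0,0,1,0,-0.2,0,0,1,1,-0.2,0,0,1,1,-0.2,-0.4,0.1,0,1,-0.2,-0.4,0.1,0,1,-0.2,-0.4,0.1,0,1,-0.2]

```text
time_s: 4.65
tcp_pos: [0.5507, -0.0997, 0.2385]
eef_rot: [-179.9, -0.0, -79.5]
contact_force: [-0.5, 0.0, -0.6]
gripper_width: 0.0521
```

>>> carry_out:
  commands: [-0.3,0,0,1,-0.2,0,0,0,1,-0.2,0,0,0,1,-0.2,0,0,0,1,-0.2,0,0,0,1,-0.2,0,0,0,1,-0.2,0,0,0,1,-0.2,0,0,0,1,-0.2]

```text
time_s: 5.45
tcp_pos: [0.5392, -0.0998, 0.2383]
eef_rot: [-179.9, -0.1, -47.5]
contact_force: [-0.3, 1.0, 0.3]
gripper_width: 0.0529
```

>>> carry_out:
  commands: [0,0,0,1,-0.2,0,0,0,1,-0.2,0,0,0,1,-0.2,0,0,0,1,-0.2,0,0,0,1,-0.2,0,0,0,1,-0.2,0,0,0,1,-0.2,0,0,0,1,-0.2]

```text
time_s: 6.25
tcp_pos: [0.5392, -0.0999, 0.2382]
eef_rot: [-180.0, -0.1, -15.5]
contact_force: [0.3, 0.1, -0.4]
gripper_width: 0.0528
```

>>> carry_out:
  commands: [0,0,0,1,-0.2,0,0,0,0.5,-0.2,0,0,0,0,-0.2]

```text
time_s: 6.55
tcp_pos: [0.5391, -0.0999, 0.2382]
eef_rot: [-180.0, -0.1, -9.6]
contact_force: [1.1, 0.5, -0.0]
gripper_width: 0.0526
```

```bash
python3 - <<'E'
from h import *
s=st(); print(s['tcp_pos'],s['eef_rot'],s['joints'].round(1),s['gripper_width'],s['time_s'],s['contact_force'])
c=cap('wrist','w2.png'); print(c['wc'].round(3).tolist())
d=cap('scene'); f=d['frame'][130:290,190:440,::-1]
w=c['frame'][:,:,::-1]
out=np.zeros((580,640,3),np.uint8); out[:400]=w; g=cv2.resize(f,None,fx=1.125,fy=1.125); out[400:580,:g.shape[1]]=g
h=cap('side')['frame'][130:290,200:450,::-1]; g=cv2.resize(h,None,fx=1.125,fy=1.125); out[400:580,300:300+g.shape[1]]=g
cv2.imwrite('pics/w2c.png',out)
E
```

```text
[ 0.53905748 -0.09989607  0.23817667] [-1.79972621e+02 -9.30174494e-02 -9.64599883e+00] [ 10.    9.  -16.4   0.  -64.5  70.4] 0.052642264736107613 6.55 [ 1.11701445  0.54100697 -0.04346773]
[[-0.167, -0.949, -0.266, 0.611], [-0.986, 0.161, 0.047, -0.113], [-0.002, 0.27, -0.963, 0.375], [0.0, 0.0, 0.0, 1.0]]
```

View pics/w2c.png

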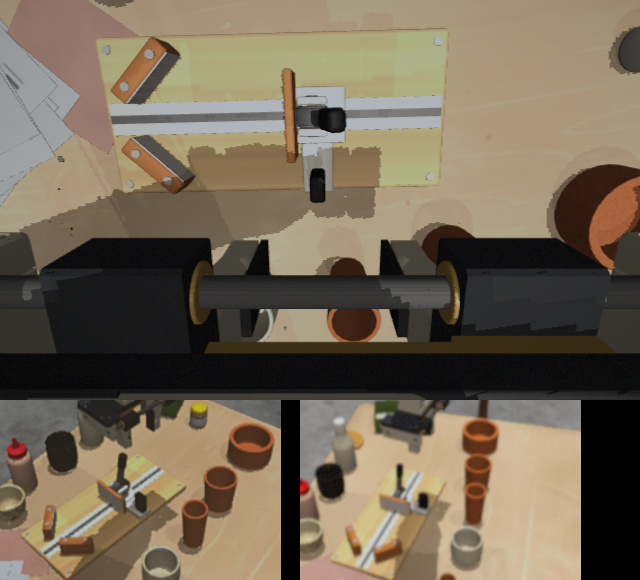

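The lever now stands upright in all views. The post top is at about (318,189), board corners are at (97,40), (447,29), (441,185), (120,194), and the fence cheeks are at the left.

```bash
python3 - <<'E'
from h import *
c=cap('wrist')
P=[onz(c,*p,.014)[:2] for p in [(97,40),(447,29),(441,185),(120,194)]]
P=np.array(P); print(P.round(4), 'mid',P.mean(0).round(4))
print('len',np.linalg.norm(P[0]-P[1]),np.linalg.norm(P[3]-P[2]),np.linalg.norm(P[1]-P[2]))
y=(P[0]-P[1])+(P[3]-P[2]); y/=np.linalg.norm(y); print('y',y,np.degrees(np.arctan2(y[0],y[1])))
print('seat',(P.mean(0)+.07*y).round(4))
print('post',onz(c,318,189,.072).round(4))
f=c['frame'][20:210,80:460,::-1]; cv2.imwrite('pics/w3.png',cv2.resize(f,None,fx=2.1,fy=2.1,interpolation=cv2.INTER_CUBIC))
E
```

```text
[[ 0.6989  0.0857]
 [ 0.6535 -0.2341]
 [ 0.5076 -0.2166]
 [ 0.554   0.1118]] mid [ 0.6035 -0.0633]
len 0.3230168253873912 0.3317147989333642 0.14700735204494103
y [0.1402262  0.99011949] 8.060935811544752
seat [0.6133 0.006 ]
post [ 0.5386 -0.0948  0.072 ]
```

View pics/w3.png

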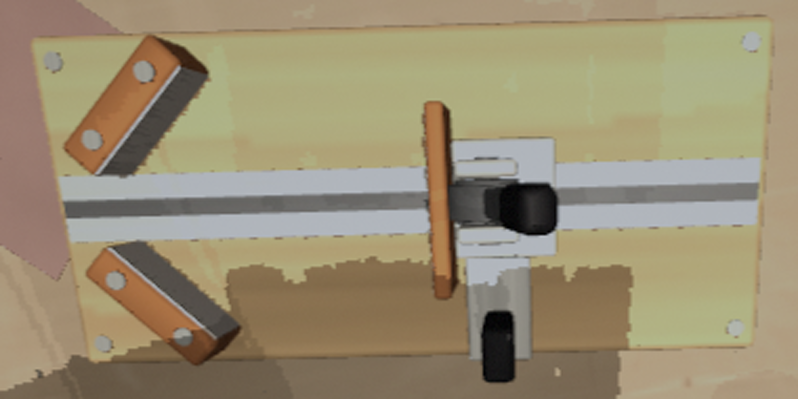

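```bash
python3 - <<'E'
from h import *
c=cap('wrist')
q=lambda u,v,z: onz(c,u/2.1+80,v/2.1+20,z)[:2]
r0,r1=q(68,209,.014),q(757,190,.014); y=(r0-r1)/np.linalg.norm(r0-r1); print('rail',r0.round(4),r1.round(4),np.degrees(np.arctan2(y[0],y[1])))
s=[q(*p,.014) for p in [(53,61),(751,41),(735,328),(105,343)]]
print('screws',np.round(s,4),np.mean(s,0).round(4)); 
U=(q(188,68,.048),q(97,172,.048)); L=(q(108,247,.048),q(217,332,.048))
print(np.round(U,4),np.round(L,4))
A=[];b=[]
for a,e in (U,L):
    d=(e-a)/np.linalg.norm(e-a); print('ang',np.degrees(np.arctan2(d[1],d[0])),np.linalg.norm(e-a))
    n=np.array([d[1],-d[0]]); 
    if n@(np.array([.6,-.1])-a)<0:n=-n
    A.append(n); b.append(n@a+.05)
seat=np.linalg.solve(A,b); print('seat',seat)
E
```

```text
rail [0.6274 0.095 ] [ 0.5819 -0.2223] 8.16969134196001
screws [[ 0.69    0.0806]
 [ 0.6459 -0.2249]
 [ 0.5186 -0.2064]
 [ 0.5629  0.098 ]] [ 0.6043 -0.0632]
[[0.6708 0.0097]
 [0.6383 0.0585]] [[0.6077 0.0636]
 [0.5639 0.0278]]
ang 123.70501831588993 0.05871519569475918
ang -140.6822371150761 0.05660835084245914
seat [0.61426841 0.00434888]
```

>>> carry_out:
  commands: [0,0.12,-1,0.35,-0.2,0,0,-1,0,-0.2,0,0,-1,0,-0.2,0,0,-1,0,-0.2,0,0,-0.58,0,-0.2,0,0,0,0,1,0,0,0,0,1,0,0,0,0,1]
  grip_force: 25

```text
time_s: 7.6
tcp_pos: [0.5397, -0.0953, 0.0561]
eef_rot: [-180.0, -0.2, -8.3]
contact_force: [1.2, 0.0, 0.6]
gripper_width: 0.0341
```

>>> carry_out:
  commands: [0,0,0,0,1,0,0,0,0,1,0,0,0,0,1]

```text
time_s: 7.9
tcp_pos: [0.5392, -0.0951, 0.0556]
eef_rot: [-180.0, -0.1, -8.3]
contact_force: [-1.4, 3.1, 6.7]
gripper_width: 0.0138
```

>>> carry_out:
  commands: [-0.028,-0.19,0,0,1,-0.028,-0.19,0,0,1,-0.028,-0.19,0,0,1,-0.028,-0.19,0,0,1,-0.028,-0.19,0,0,1,-0.028,-0.19,0,0,1,-0.028,-0.19,0,0,1,-0.028,-0.19,0,0,1]

```text
time_s: 8.7
tcp_pos: [0.5303, -0.1559, 0.0556]
eef_rot: [-180.0, -0.1, -8.3]
contact_force: [-0.2, 4.6, 6.5]
gripper_width: 0.0139
```

>>> carry_out:
  commands: [0,0,0,0,-0.2,0,0,0,0,-0.2,0,0,1,0,-0.2,0,0,1,0,-0.2,0,0,1,0,-0.2,0,0,1,0,-0.2,0,0,1,0,-0.2,-0.2,-1,0,0,-0.2]

```text
time_s: 9.5
tcp_pos: [0.525, -0.1946, 0.2609]
eef_rot: [180.0, -0.6, -8.0]
contact_force: [1.7, -0.7, -0.3]
gripper_width: 0.0525
```

>>> carry_out:
  commands: [-0.3,-1,0,0,-0.2,-0.3,-1,0,0,-0.2,-0.3,-1,0,0,-0.2,-0.4,-1,0,0,-0.2,-0.4,-0.9,0,0,-0.2,0,0,0,0,-0.2]

```text
time_s: 10.1
tcp_pos: [0.4513, -0.3953, 0.2538]
eef_rot: [180.0, 0.1, -8.5]
contact_force: [-1.0, 1.1, -0.5]
gripper_width: 0.0524
```

```bash
python3 - <<'E'
from h import *
s=st(); print(s['tcp_pos'],s['eef_rot'],s['joints'].round(1),s['gripper_width'],s['time_s'])
c=cap('wrist'); d=cap('side'); e=cap('scene')
out=np.zeros((600,640,3),np.uint8); out[:400]=c['frame'][:,:,::-1]
for i,(k,x0,y0) in enumerate([(e,190,110),(d,210,120)]): out[400:600,i*320:i*320+320]=k['frame'][y0:y0+200,x0:x0+320,::-1]
cv2.imwrite('pics/w4.png',out)
E
```

```text
[ 0.45132083 -0.39528921  0.25376327] [ 1.79987309e+02  9.00707577e-02 -8.49765826e+00] [-22.5  13.4  -8.7   0.  -68.  104. ] 0.052392905749760535 10.1
```

View pics/w4.png

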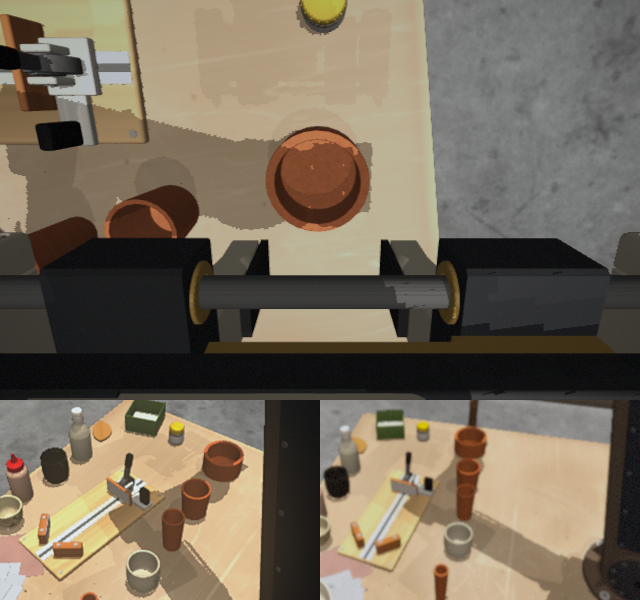

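The crock rim in the wrist view spans x 266–370 with its bottom edge at y≈231. The stop is fully back with the lever upright.

```bash
python3 - <<'E'
from h import *
c=cap('wrist')
m=terra(c,240,110,400,240); P=cv2.convexHull(cv2.findNonZero(cv2.morphologyEx(m,cv2.MORPH_OPEN,np.ones((3,3)))))[:,0]
print(cv2.boundingRect(P))
W=np.array([onz(c,u,v,.055)[:2] for u,v in P if v>150])
A=np.c_[2*W,np.ones(len(W))]; s=np.linalg.lstsq(A,(W**2).sum(1),rcond=None)[0]
print('centre',s[:2],'R',np.sqrt(s[2]+s[:2]@s[:2]))
for p in [(266,180),(370,180),(318,231)]: print(onz(c,*p,.055).round(4))
E
```

```text
(270, 128, 103, 105)
centre [ 0.44932573 -0.388353  ] R 0.04930887885729955
[ 0.4605 -0.3372  0.055 ]
[ 0.4462 -0.4354  0.055 ]
[ 0.4022 -0.3786  0.055 ]
```

>>> carry_out:
  commands: [-0.17,-0.92,0,0,-0.2,0,0,-1,0,-0.2,0,0,-1,0,-0.2,0,0,-1,0,-0.2,0,0,-1,0,-0.2,0,0,-1,0,-0.2,0,0,-0.35,0,-0.2,0,0,0,0,-0.2]
  grip_force: 40

```text
time_s: 11.1
tcp_pos: [0.4461, -0.4276, 0.0387]
eef_rot: [-179.9, 0.2, -8.2]
contact_force: [-0.8, 0.5, 1.0]
gripper_width: 0.053
```

>>> carry_out:
  commands: [0,0,0,0,1,0,0,0,0,1,0,0,0,0,1,0,0,0,0,1,0,0,0,0,1,0,0,0,0,1,0,0,0,0,1]

```text
time_s: 11.8
tcp_pos: [0.4467, -0.4295, 0.0413]
eef_rot: [180.0, -0.0, -8.3]
contact_force: [-1.2, -1.4, 6.3]
gripper_width: 0.0099
```

>>> carry_out:
  commands: [0,0,0.5,0,1,0,0,1,0,1,0,0,1,0,1,0,0,1,0,1,0,0,0.5,0,1,0.2,0.4,0,0,1,0.34,0.8,0,0,1,0.34,0.8,0,0,1]

```text
time_s: 12.6
tcp_pos: [0.4811, -0.3479, 0.1995]
eef_rot: [-179.9, 0.1, -8.4]
contact_force: [0.9, 0.5, -5.1]
gripper_width: 0.0102
```

>>> carry_out:
  commands: [0.34,0.8,0,0,1,0.34,0.8,0,0,1,0.34,0.8,0,0,1,0.34,0.8,0,0,1,0.34,0.8,0,0,1,0.34,0.8,0,0,1,0.34,0.8,0,0,1,0.34,0.8,0,0,1]

```text
time_s: 13.4
tcp_pos: [0.59, -0.0915, 0.1994]
eef_rot: [-180.0, 0.1, -8.3]
contact_force: [0.6, -0.9, -3.5]
gripper_width: 0.01
```

>>> carry_out:
  commands: [0.34,0.8,0,0,1,0.06,0.34,0,0,1,0,0,0,0,1,0,0,0,0,1]

```text
time_s: 13.8
tcp_pos: [0.6057, -0.0474, 0.1996]
eef_rot: [180.0, 0.1, -8.2]
contact_force: [0.4, -1.0, -4.0]
gripper_width: 0.01
```

```bash
python3 - <<'E'
from h import *
s=st(); print(s['tcp_pos'],s['eef_rot'],s['gripper_width'],s['time_s'])
c=cap('wrist'); d=cap('side'); e=cap('scene')
out=np.zeros((600,640,3),np.uint8); out[:400]=c['frame'][:,:,::-1]
for i,(k,x0,y0) in enumerate([(e,190,110),(d,210,120)]): out[400:600,i*320:i*320+320]=k['frame'][y0:y0+200,x0:x0+320,::-1]
cv2.imwrite('pics/w5.png',out)
E
```

```text
[ 0.6057255  -0.04742797  0.19962594] [ 1.79976630e+02  1.12055297e-01 -8.24850699e+00] 0.009995782608100771 13.8
```

View pics/w5.png

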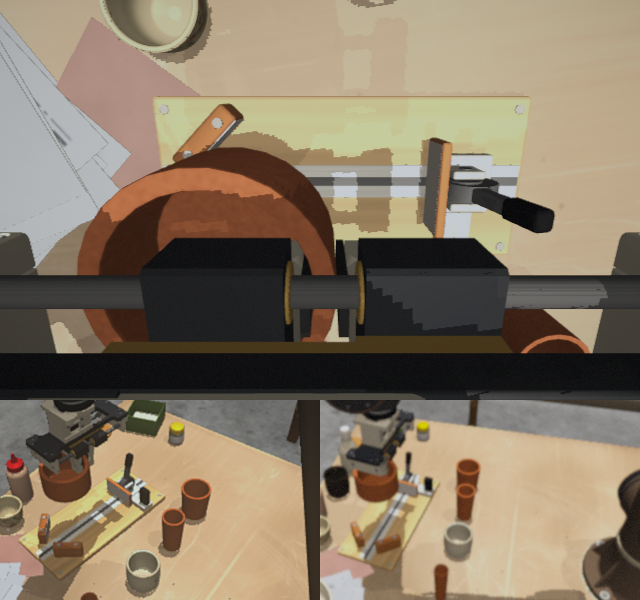

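The crock hangs level from the gripper with its rim spanning x 78–335. The stop is back and the lever is up.

```bash
python3 - <<'E'
from h import *
c=cap('wrist'); z=.2136
for p in [(80,250),(335,250),(206,168)]: print(onz(c,*p,z).round(4))
E
```

```text
[0.6387 0.0377 0.2136]
[ 0.6251 -0.0557  0.2136]
[ 0.662  -0.0156  0.2136]
```

>>> carry_out:
  commands: [0,0,-0.8,0,1,0,0,-0.8,0,1,0,0,-0.8,0,1,0,0,-0.6,0,1,0,0,-0.3,0,1,0,0,-0.15,0,1,0,0,-0.1,0,1,0,0,0,0,1]

```text
time_s: 14.8
tcp_pos: [0.6071, -0.0475, 0.0591]
eef_rot: [-180.0, -0.1, -8.3]
contact_force: [-0.7, -0.1, -4.4]
gripper_width: 0.0096
```

>>> carry_out:
  commands: [0,0,-0.05,0,1,0,0,-0.05,0,1,0,0,0,0,1]

```text
time_s: 15.1
tcp_pos: [0.6073, -0.0473, 0.0553]
eef_rot: [-180.0, -0.1, -8.3]
contact_force: [0.3, -0.2, 0.0]
gripper_width: 0.0101
```

>>> carry_out:
  commands: [0,0,0,0,0,0,0,0,0,0,0,0,0,0,0,0,0,1,0,0,0,0,1,0,0,0,0,1,0,0,-0.48,-0.68,0,0,-0.1,-0.48,-0.68,0,0,-0.2]

```text
time_s: 15.9
tcp_pos: [0.5688, -0.1017, 0.1761]
eef_rot: [-179.9, -0.2, -8.2]
contact_force: [0.4, -0.0, -0.5]
gripper_width: 0.0507
```

>>> carry_out:
  commands: [-0.48,-0.68,0,0,-0.2,-0.48,-0.68,0,0,-0.2,0,0,0,0,-0.2,0,0,-1,0,-0.2,0,0,-1,0,-0.2,0,0,-0.95,0,-0.2,0,0,0,0,-0.2]
  grip_force: 25

```text
time_s: 16.6
tcp_pos: [0.5265, -0.156, 0.0521]
eef_rot: [179.9, 0.5, -8.3]
contact_force: [0.5, 0.5, 0.2]
gripper_width: 0.0524
```

```bash
python3 - <<'E'
from h import *
s=st(); print(s['tcp_pos'],s['eef_rot'],s['gripper_width'],s['time_s'])
d=cap('side'); e=cap('scene')
out=np.zeros((480,800,3),np.uint8)
for i,(k,x0,y0) in enumerate([(e,200,140),(d,210,140)]): out[:,i*400:i*400+400]=cv2.resize(k['frame'][y0:y0+192,x0:x0+160,::-1],(400,480),interpolation=cv2.INTER_CUBIC)
cv2.imwrite('pics/w6.png',out)
E
```

```text
[ 0.52646573 -0.15598051  0.05208015] [179.94275102   0.49061669  -8.32832414] 0.05244780156422472 16.6
```

View pics/w6.png

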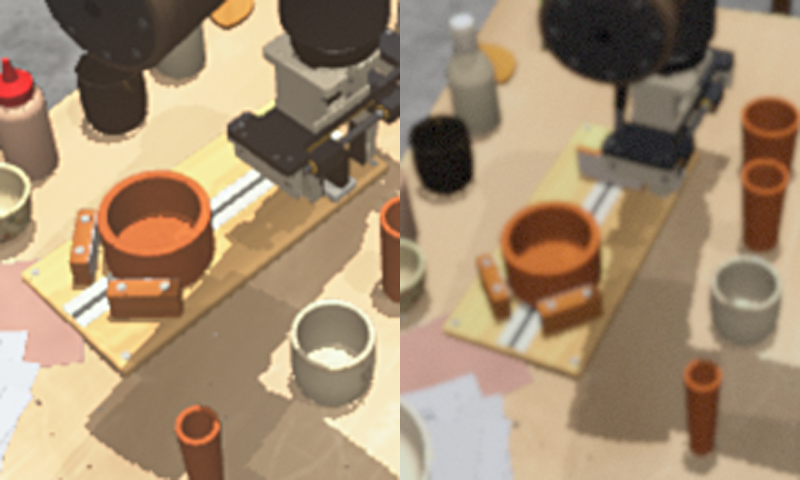

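The crock stands on the board just short of the V-fence, and the gripper is over the post.

>>> carry_out:
  commands: [0,0,0,0,1,0,0,0,0,1,0,0,0,0,1,0,0,0,0,1,0,0,0,0,1,0,0,0,0,1]

```text
time_s: 17.3
tcp_pos: [0.5299, -0.1564, 0.0568]
eef_rot: [180.0, -0.0, -8.3]
contact_force: [-1.4, -0.6, 3.7]
gripper_width: 0.0141
```

>>> carry_out:
  commands: [0.039,0.272,0,0,1,0.039,0.272,0,0,1,0.039,0.272,0,0,1,0.039,0.272,0,0,1,0.039,0.272,0,0,1,0.039,0.272,0,0,1,0.039,0.272,0,0,1,0.03,0.2,0,0,1]

```text
time_s: 18.1
tcp_pos: [0.5421, -0.0721, 0.0568]
eef_rot: [180.0, -0.0, -8.3]
contact_force: [0.0, -5.9, 4.6]
gripper_width: 0.0137
```

>>> carry_out:
  commands: [0.008,0.05,0,0,1,0.008,0.05,0,0,1]

```text
time_s: 18.3
tcp_pos: [0.5426, -0.0686, 0.0568]
eef_rot: [179.9, -0.0, -8.2]
contact_force: [0.2, -8.1, 4.0]
gripper_width: 0.0138
```

>>> carry_out:
  commands: [0.008,0.05,0,0,1,0.008,0.05,0,0,1]

```text
time_s: 18.5
tcp_pos: [0.5431, -0.0649, 0.0568]
eef_rot: [179.9, 0.0, -8.3]
contact_force: [-1.0, -7.6, 6.3]
gripper_width: 0.0139
```

>>> carry_out:
  commands: [0.004,0.03,0,0,1,0.004,0.03,0,0,1]

```text
time_s: 18.7
tcp_pos: [0.5434, -0.0632, 0.0568]
eef_rot: [179.9, 0.0, -8.3]
contact_force: [0.5, -13.8, 4.6]
gripper_width: 0.0136
```

>>> carry_out:
  commands: [0.004,0.03,0,0,1,0.004,0.03,0,0,1]

```text
time_s: 18.9
tcp_pos: [0.5436, -0.0612, 0.0568]
eef_rot: [179.9, 0.0, -8.3]
contact_force: [1.6, -21.3, 3.6]
gripper_width: 0.0138
```

>>> carry_out:
  commands: [0.003,0.02,0,0,1,0,0,0,0,1]

```text
time_s: 19.1
tcp_pos: [0.5436, -0.0612, 0.0568]
eef_rot: [179.8, 0.0, -8.3]
contact_force: [1.4, -19.4, 3.3]
gripper_width: 0.0142
```

>>> carry_out:
  commands: [0,0,0,0,-0.2,0,0,0,0,-0.2,0,0,1,0,-0.2,0,0,1,0,-0.2,0,0,1,0,-0.2,0,0,1,0,-0.2,0,0,0,0,-0.2]

```text
time_s: 19.8
tcp_pos: [0.547, -0.0578, 0.2223]
eef_rot: [-179.8, -0.6, -8.2]
contact_force: [0.5, -0.0, -0.2]
gripper_width: 0.0526
```

```bash
python3 - <<'E'
from h import *
s=st(); print(s['tcp_pos'],s['eef_rot'],s['joints'].round(1),s['time_s'])
c=cap('wrist','w7.png')
E
```

```text
[ 0.54699348 -0.05776821  0.22234433] [-179.84157787   -0.55172267   -8.20023383] [ 14.4   9.6 -17.9   0.1 -62.   67.3] 19.8
```

View pics/w7.png

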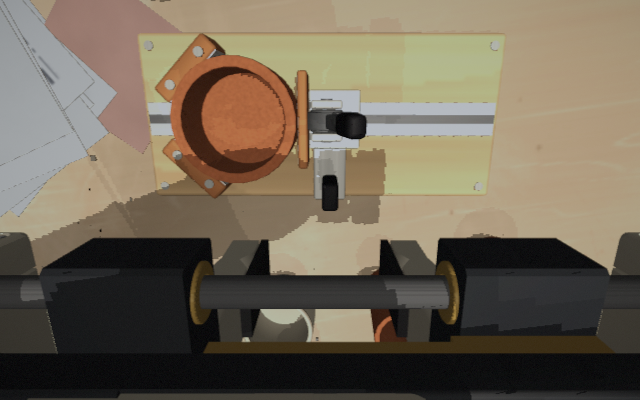

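The wrist view shows the crock touching both cheeks and the stop face, with the lever still up at (340,125). Now I clamp.

>>> carry_out:
  commands: [0.5,0.13,0,0,1,0.5,0.13,0,0,1,0.5,0.13,0,0,1,0,0,0,0,1,0,0,-1,0,1,0,0,-0.8,0,1,0,0,-0.5,0,1,0,0,0,0,1]

```text
time_s: 20.65
tcp_pos: [0.6008, -0.0431, 0.1202]
eef_rot: [179.9, 0.4, -8.3]
contact_force: [-0.3, 0.1, 0.4]
gripper_width: 0.0005
```

>>> carry_out:
  commands: [-0.028,-0.2,0,0,1,-0.028,-0.2,0,0,1,-0.028,-0.2,0,0,1,-0.028,-0.2,0,0,1]

```text
time_s: 21.05
tcp_pos: [0.5999, -0.0754, 0.1255]
eef_rot: [-179.9, -0.1, -8.3]
contact_force: [0.8, 2.5, -1.1]
gripper_width: 0.0006
```

>>> carry_out:
  commands: [-0.028,-0.2,0,0,1,-0.028,-0.2,0,0,1,-0.025,-0.17,0,0,1]

```text
time_s: 21.35
tcp_pos: [0.5962, -0.0985, 0.1246]
eef_rot: [-180.0, -0.0, -8.3]
contact_force: [-0.4, 1.2, -0.4]
gripper_width: 0.0005
```

>>> carry_out:
  commands: [-0.01,-0.15,-0.217,0,1,-0.01,-0.15,-0.217,0,1,-0.01,-0.15,-0.217,0,1,-0.01,-0.15,-0.217,0,1,-0.01,-0.15,-0.217,0,1,-0.01,-0.15,-0.15,0,1]

```text
time_s: 21.95
tcp_pos: [0.5936, -0.134, 0.0739]
eef_rot: [180.0, 0.1, -8.3]
contact_force: [-0.1, 2.6, 2.8]
gripper_width: 0.0002
```

>>> carry_out:
  commands: [0,0,-0.07,0,1,0,0,-0.04,0,1]

```text
time_s: 22.15
tcp_pos: [0.5939, -0.1346, 0.0725]
eef_rot: [179.9, -0.0, -8.2]
contact_force: [-9.8, 2.4, 29.8]
gripper_width: 0.0005
```

>>> carry_out:
  commands: [0,0,1,0,0,0,0,1,0,-0.5,0,0,1,0,-1,0,0,1,0,-1,-0.7,-0.3,0.6,0,-1,-0.7,-0.3,0,0,-1,-0.7,-0.3,0,0,-1,-0.7,-0.3,0,0,-1]

```text
time_s: 22.95
tcp_pos: [0.4804, -0.1823, 0.2544]
eef_rot: [180.0, 0.0, -8.3]
contact_force: [-0.2, -0.5, 0.3]
gripper_width: 0.0586
```

>>> carry_out:
  commands: [-0.7,-0.4,0,0,-1,-0.5,-0.5,0,0,-1,0,0,0,0,-1]

```text
time_s: 23.25
tcp_pos: [0.4313, -0.2192, 0.2546]
eef_rot: [180.0, 0.0, -8.4]
contact_force: [0.2, 0.8, 0.2]
gripper_width: 0.0826
```

```bash
python3 - <<'E'
from h import *
s=st(); print(s['tcp_pos'],s['eef_rot'],s['joints'].round(1),s['time_s'],s['gripper_width'])
c=cap('wrist'); d=cap('side'); e=cap('scene')
out=np.zeros((600,640,3),np.uint8); out[:400]=c['frame'][:,:,::-1]
for i,(k,x0,y0) in enumerate([(e,200,130),(d,210,130)]): out[400:600,i*320:i*320+320]=cv2.resize(k['frame'][y0:y0+125,x0:x0+200,::-1],(320,200),interpolation=cv2.INTER_CUBIC)
cv2.imwrite('pics/w8.png',out)
E
```

```text
[ 0.43130794 -0.21915996  0.25463632] [ 1.79991414e+02  2.15009560e-02 -8.38287768e+00] [ -3.6   2.  -22.1   0.  -65.9  85.2] 23.25 0.08260635768575016
```

View pics/w8.png

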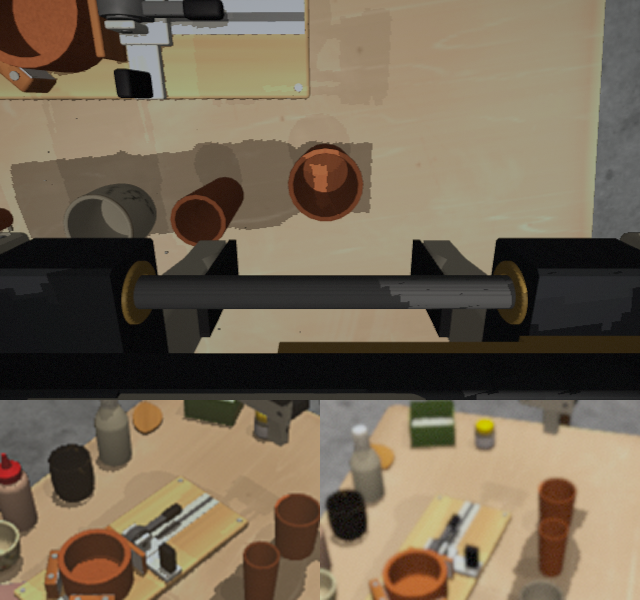

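The lever is flat and the crock is still held between the fence and the stop. The large pot rim is centred near (326,185) and the medium rim near (199,219).

```bash
cat >> h.py <<'E'
def rim(c,box,z,vmin,R):
    "circle fit to the rim's outer outline (hull part below row vmin), on plane z"
    m=cv2.morphologyEx(terra(c,*box),cv2.MORPH_OPEN,np.ones((3,3))); P=cv2.convexHull(cv2.findNonZero(m))[:,0]
    W=np.array([onz(c,u,v,z)[:2] for u,v in P if v>vmin])
    from scipy.optimize import least_squares
    f=least_squares(lambda p:np.hypot(*(W-p).T)-R,W.mean(0)+[.01,0],loss='soft_l1',f_scale=.001)
    A=np.c_[2*W,np.ones(len(W))]; s=np.linalg.lstsq(A,(W**2).sum(1),rcond=None)[0]
    return cv2.boundingRect(P),f.x.round(4),'free',s[:2].round(4),np.sqrt(s[2]+s[:2]@s[:2]).round(4)
E
python3 - <<'E'
from h import *
c=cap('wrist')
print(rim(c,(280,140,380,232),.078,175,.034))
print(rim(c,(160,170,250,245),.095,215,.0245))
L,Rr,B=onz(c,289,185,.078),onz(c,363,185,.078),onz(c,326,220.5,.078); print(L,Rr,B)
E
```

```text
((290, 146, 75, 78), array([ 0.4315, -0.2203]), 'free', array([ 0.4308, -0.2202]), np.float64(0.0334))
((173, 179, 71, 66), array([ 0.4205, -0.1072]), 'free', array([ 0.4216, -0.1075]), np.float64(0.0253))
[ 0.43828842 -0.18705662  0.078     ] [ 0.4287671  -0.25243902  0.078     ] [ 0.40042011 -0.21496942  0.078     ]
```

>>> carry_out:
  commands: [0,-0.03,-1,0,-1,0,0,-1,0,-1,0,0,-1,0,-1,0,0,-1,0,-1,0,0,-0.49,0,-1,0,0,0,0,-1,0,0,0,0,1,0,0,0,0,1]
  grip_force: 20

```text
time_s: 24.25
tcp_pos: [0.4352, -0.2188, 0.0763]
eef_rot: [180.0, -0.1, -8.2]
contact_force: [-0.2, 0.3, 1.1]
gripper_width: 0.0769
```

>>> carry_out:
  commands: [0,0,0,0,1,0,0,0,0,1,0,0,0,0,1]

```text
time_s: 24.55
tcp_pos: [0.4349, -0.2192, 0.0763]
eef_rot: [180.0, -0.2, -8.3]
contact_force: [0.0, -1.4, 5.4]
gripper_width: 0.0664
```

>>> carry_out:
  commands: [0,0,0.5,0,1,0,0,1,0,1,0,0,1,0,1,0,0,1,0,1,0.3,0.35,0,0,1,0.57,0.7,0,0,1,0.57,0.7,0,0,1,0.57,0.7,0,0,1]

```text
time_s: 25.35
tcp_pos: [0.5144, -0.1197, 0.2152]
eef_rot: [-180.0, -0.0, -8.3]
contact_force: [0.7, -0.7, -1.3]
gripper_width: 0.0667
```

>>> carry_out:
  commands: [0.57,0.7,0,0,1,0.57,0.7,0,0,1,0.57,0.7,0,0,1,0.57,0.7,0,0,1,0.27,0.35,0,0,1,0,0,0,0,1,0,0,0,0,1]

```text
time_s: 26.05
tcp_pos: [0.6156, 0.0052, 0.2144]
eef_rot: [180.0, 0.1, -8.3]
contact_force: [0.5, -0.6, -0.7]
gripper_width: 0.0658
```

```bash
python3 - <<'E'
from h import *
s=st(); print(s['tcp_pos'],s['eef_rot'],s['time_s'],s['gripper_width'])
c=cap('wrist'); d=cap('side'); e=cap('scene')
out=np.zeros((600,640,3),np.uint8); out[:400]=c['frame'][:,:,::-1]
for i,(k,x0,y0) in enumerate([(e,190,130),(d,210,130)]): out[400:600,i*320:i*320+320]=cv2.resize(k['frame'][y0:y0+125,x0:x0+200,::-1],(320,200),interpolation=cv2.INTER_CUBIC)
cv2.imwrite('pics/w9.png',out)
E
```

```text
[0.61557363 0.00516846 0.2144328 ] [ 1.79984239e+02  8.57866502e-02 -8.26029442e+00] 26.05 0.06576245629070945
```

View pics/w9.png

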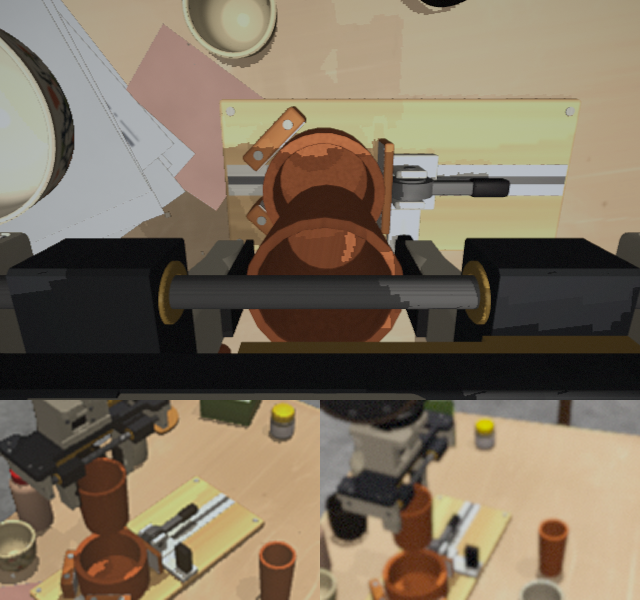

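The pot is held upright over the crock. The crock rim runs x 264–381 with its top at y≈128, and the lever is still flat.

```bash
python3 - <<'E'
from h import *
from scipy.optimize import least_squares
c=cap('wrist')
W=np.array([onz(c,*p,.069)[:2] for p in [(264,185),(381,182),(324,128),(280,150),(366,146)]]); print(W.round(4))
print(least_squares(lambda p:np.hypot(*(W-p).T)-.05,[.61,0]).x)
L,R=onz(c,247,281,.218),onz(c,402,278,.218); print('pot l/r',L,R,(L+R)/2)
E
```

```text
[[ 0.6294  0.0511]
 [ 0.6183 -0.0425]
 [ 0.6671 -0.0034]
 [ 0.6553  0.0333]
 [ 0.6487 -0.0339]]
[0.61619546 0.0045294 ]
pot l/r [0.62156991 0.0351216  0.218     ] [ 0.61374864 -0.02816357  0.218     ] [0.61765927 0.00347901 0.218     ]
```

>>> carry_out:
  commands: [0.08,0,-0.8,0,1,0,0,-0.8,0,1,0,0,-0.6,0,1,0,0,-0.4,0,1,0,0,-0.2,0,1,0,0,-0.1,0,1,0,0,0,0,1]

```text
time_s: 26.95
tcp_pos: [0.6195, 0.0049, 0.0993]
eef_rot: [-180.0, -0.0, -8.3]
contact_force: [-0.6, -0.1, -1.3]
gripper_width: 0.0664
```

>>> carry_out:
  commands: [0,0,-0.05,0,1,0,0,0,0,1]

```text
time_s: 27.15
tcp_pos: [0.6198, 0.0053, 0.0977]
eef_rot: [-180.0, -0.1, -8.3]
contact_force: [-0.3, 0.3, -1.4]
gripper_width: 0.0664
```

>>> carry_out:
  commands: [0,0,-0.05,0,1,0,0,0,0,1]

```text
time_s: 27.35
tcp_pos: [0.6205, 0.0051, 0.0964]
eef_rot: [-180.0, -0.1, -8.2]
contact_force: [-0.0, -1.8, 4.4]
gripper_width: 0.0664
```

>>> carry_out:
  commands: [0,0,0,0,-1,0,0,0,0,-1,0,0,0,0,-1,0,0,1,0,-1,0,0,1,0,-0.6,0,0,1,0,-0.6,0,0,1,0,-0.6,0,0,0,0,-0.6]

```text
time_s: 28.15
tcp_pos: [0.6222, 0.0054, 0.2616]
eef_rot: [-179.8, -0.6, -8.2]
contact_force: [0.0, 0.3, -0.3]
gripper_width: 0.0707
```

```bash
python3 - <<'E'
from h import *
s=st(); print(s['tcp_pos'],s['time_s'],s['gripper_width'])
c=cap('wrist'); d=cap('side'); e=cap('scene')
out=np.zeros((600,640,3),np.uint8); out[:400]=c['frame'][:,:,::-1]
for i,(k,x0,y0) in enumerate([(e,190,130),(d,210,130)]): out[400:600,i*320:i*320+320]=cv2.resize(k['frame'][y0:y0+125,x0:x0+200,::-1],(320,200),interpolation=cv2.INTER_CUBIC)
cv2.imwrite('pics/w10.png',out)
E
```

```text
[0.62219156 0.00541706 0.26163466] 28.15 0.07069370016718086
```

View pics/w10.png

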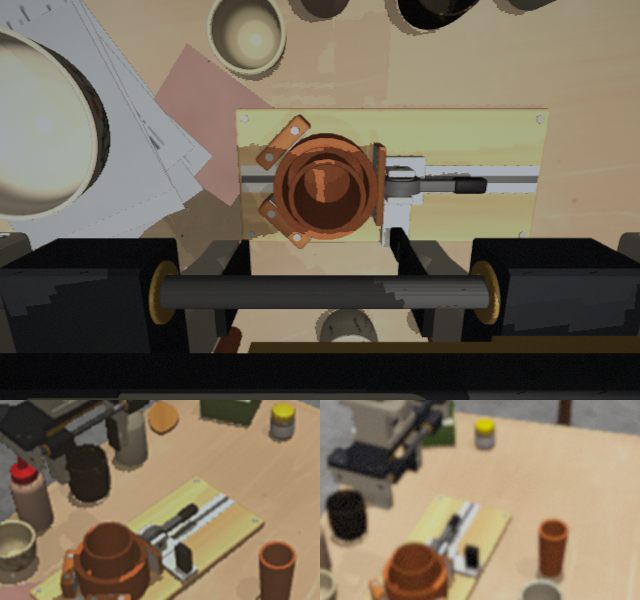

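The large pot stands upright in the crock, its rim centred near (330,192). The lever and stop are unchanged.

>>> carry_out:
  commands: [-0.84,-0.47,0,0,-0.6,-0.84,-0.47,0,0,-0.6,-0.84,-0.47,0,0,-0.6,-0.84,-0.47,0,0,-0.6,-0.84,-0.47,0,0,-0.6,-0.84,-0.47,0,0,-0.6,0,0,0,0,-0.6]

```text
time_s: 29.0
tcp_pos: [0.4135, -0.1091, 0.2539]
eef_rot: [180.0, 0.1, -8.4]
contact_force: [1.0, 0.3, 0.1]
gripper_width: 0.0701
```

```bash
python3 - <<'E'
from h import *
s=st(); print(s['tcp_pos'],s['time_s'],s['gripper_width'])
c=cap('wrist','w11.png')
u,v=proj(c,[.4205,-.107,.095]).astype(int); print(u,v)
print(rim(c,(u-60,v-60,u+60,min(v+60,238)),.095,v-5,.0245))
e=cap('scene'); m=terra(e,300,150,440,300); k,l,s,ce=cv2.connectedComponentsWithStats(m); print([s[i].tolist() for i in range(1,k) if s[i][4]>80])
E
```

```text
[ 0.41348843 -0.10906977  0.25387397] 29.0 0.07014127695780455
320 181
((292, 146, 57, 65), array([ 0.42  , -0.1066]), 'free', array([ 0.4193, -0.1066]), np.float64(0.0239))
[[352, 219, 23, 42, 750]]
```

>>> carry_out:
  commands: [0.07,0.06,-1,0,-0.6,0,0,-1,0,-0.6,0,0,-1,0,-0.6,0,0,-0.7,0,-0.6,0,0,-0.23,0,-0.6,0,0,0,0,-0.6]

```text
time_s: 29.7
tcp_pos: [0.4203, -0.1052, 0.0965]
eef_rot: [179.9, 0.2, -8.2]
contact_force: [0.8, 0.3, 0.4]
gripper_width: 0.0699
```

>>> carry_out:
  commands: [0,0,0,0,1,0,0,0,0,1,0,0,0,0,1,0,0,0,0,1,0,0,0,0,1]

```text
time_s: 30.2
tcp_pos: [0.4215, -0.1053, 0.0988]
eef_rot: [-180.0, -0.1, -8.3]
contact_force: [-1.1, -0.5, 6.8]
gripper_width: 0.0468
```

>>> carry_out:
  commands: [0,0,0.5,0,1,0,0,1,0,1,0,0,1,0,1,0,0,1,0,1,0.35,0.2,0,0,1,0.7,0.4,0,0,1,0.7,0.4,0,0,1,0.7,0.4,0,0,1]

```text
time_s: 31.0
tcp_pos: [0.5192, -0.0485, 0.2374]
eef_rot: [-180.0, 0.0, -8.3]
contact_force: [0.0, -0.4, -1.8]
gripper_width: 0.0469
```

>>> carry_out:
  commands: [0.7,0.4,0,0,1,0.7,0.4,0,0,1,0.7,0.4,0,0,1,0.36,0.17,0,0,1,0,0,0,0,1,0,0,0,0,1]

```text
time_s: 31.6
tcp_pos: [0.6165, 0.0057, 0.2366]
eef_rot: [180.0, 0.1, -8.3]
contact_force: [-0.4, -0.2, -2.2]
gripper_width: 0.0471
```

```bash
python3 - <<'E'
from h import *
s=st(); print(s['tcp_pos'],s['eef_rot'],s['time_s'],s['gripper_width'])
c=cap('wrist'); d=cap('side'); e=cap('scene')
out=np.zeros((600,640,3),np.uint8); out[:400]=c['frame'][:,:,::-1]
for i,(k,x0,y0) in enumerate([(e,190,130),(d,210,130)]): out[400:600,i*320:i*320+320]=cv2.resize(k['frame'][y0:y0+125,x0:x0+200,::-1],(320,200),interpolation=cv2.INTER_CUBIC)
cv2.imwrite('pics/w12.png',out)
for n,k in (('scene',e),('side',d)): print(n,proj(k,[.617,.0055,.098]), proj(k,[.617,.0055+.034,.098]))
E
```

```text
[0.61646994 0.00567869 0.23657365] [ 1.79968820e+02  1.24440689e-01 -8.27448214e+00] 31.6 0.04714713117611927
scene [257.05211987 216.87202246] [246.07901685 226.7161884 ]
side [266.77825206 228.78887245] [262.26097677 239.04544887]
```

View pics/w12.png

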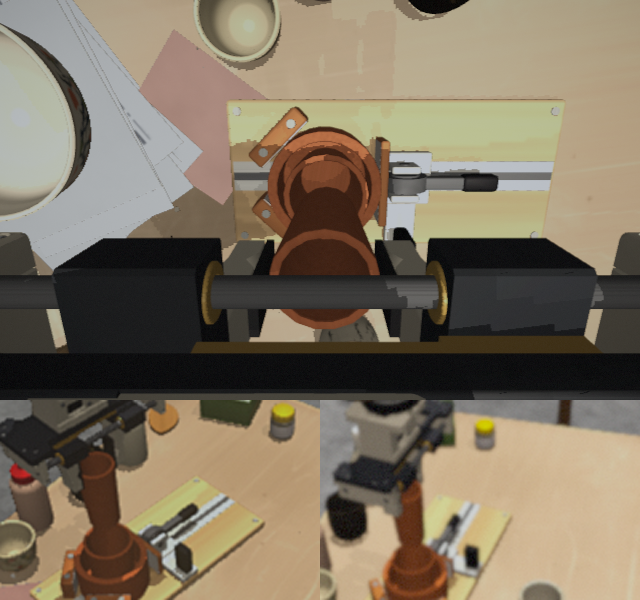

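The medium pot is upright over the stack. The large rim spans about x 284–368 with its top at y≈147, and the lever is flat.

```bash
python3 - <<'E'
from h import *
from scipy.optimize import least_squares
c=cap('wrist')
W=np.array([onz(c,*p,.098)[:2] for p in [(284,188),(368,186),(325,147)]]); print(W.round(4))
print(least_squares(lambda p:np.hypot(*(W-p).T)-.034,[.61,0]).x, np.linalg.norm(W[0]-W[1]))
f=c['frame'][120:260,240:420,::-1]; cv2.imwrite('pics/w13.png',cv2.resize(f,None,fx=4.2,fy=4.2,interpolation=cv2.INTER_CUBIC))
E
```

```text
[[ 0.6268  0.0355]
 [ 0.6189 -0.0304]
 [ 0.6541 -0.0012]]
[0.62022281 0.00284508] 0.06631990860629222
```

View pics/w13.png

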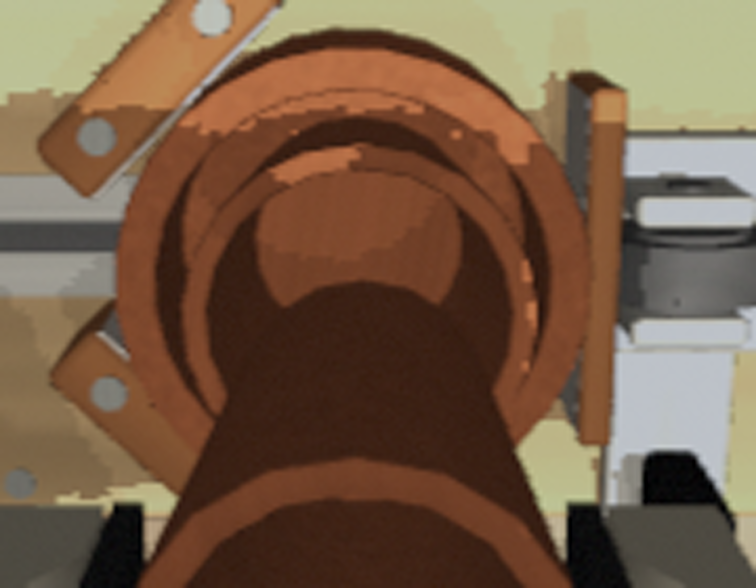

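```bash
python3 - <<'E'
from h import *
from scipy.optimize import least_squares
c=cap('wrist')
W=np.array([onz(c,*p,.098)[:2] for p in [(283.8,192.6),(367.9,191.4),(326.2,154.5)]]); print(W.round(4))
print(least_squares(lambda p:np.hypot(*(W-p).T)-.034,[.61,0]).x)
p=onz(c,325.2,187.1,.138); print('foot +x edge',p,'centre',p[:2]-.02*np.array([.99,-.143]))
E
```

```text
[[ 0.6232  0.0363]
 [ 0.6146 -0.0299]
 [ 0.6484 -0.0014]]
[0.61469315 0.0037453 ]
foot +x edge [0.63252369 0.00178415 0.138     ] centre [0.61272369 0.00464415]
```

>>> carry_out:
  commands: [0.05,-0.02,-0.7,0,1,0,0,-0.7,0,1,0,0,-0.6,0,1,0,0,-0.4,0,1,0,0,-0.2,0,1,0,0,-0.1,0,1,0,0,0,0,1]

```text
time_s: 32.55
tcp_pos: [0.6191, 0.0047, 0.1302]
eef_rot: [-180.0, -0.0, -8.3]
contact_force: [0.1, -1.6, -0.6]
gripper_width: 0.0471
```

>>> carry_out:
  commands: [0,0,-0.05,0,1,0,0,0,0,1]

```text
time_s: 32.75
tcp_pos: [0.6194, 0.0048, 0.1285]
eef_rot: [-180.0, -0.1, -8.3]
contact_force: [-0.1, 0.5, -0.9]
gripper_width: 0.0468
```

>>> carry_out:
  commands: [0,0,-0.05,0,1,0,0,0,0,1]

```text
time_s: 32.95
tcp_pos: [0.619, 0.0048, 0.1259]
eef_rot: [-180.0, -0.0, -8.3]
contact_force: [-0.6, -0.9, -0.7]
gripper_width: 0.0474
```

>>> carry_out:
  commands: [0,0,-0.04,0,1,0,0,0,0,1]

```text
time_s: 33.15
tcp_pos: [0.6196, 0.0047, 0.1249]
eef_rot: [-180.0, -0.1, -8.3]
contact_force: [0.0, -0.3, 3.9]
gripper_width: 0.0469
```

>>> carry_out:
  commands: [0,0,0,0,-0.4,0,0,0,0,-0.4,0,0,1,0,-0.4,0,0,1,0,-0.4,0,0,1,0,-0.2,0,0,0.5,0,-0.2,-0.8,0.6,0,0,-0.2,-0.8,0.6,0,0,-0.2]

```text
time_s: 33.95
tcp_pos: [0.5547, 0.0529, 0.2643]
eef_rot: [-180.0, -0.0, -8.4]
contact_force: [-1.0, 1.6, -1.1]
gripper_width: 0.0529
```

>>> carry_out:
  commands: [-0.8,0.6,0,0,-0.2,-0.8,0.6,0,0,-0.2,-0.8,0.6,0,0,-0.2,-0.7,0.6,0,0,-0.2,0,0,0,0,-0.2]

```text
time_s: 34.45
tcp_pos: [0.4286, 0.1505, 0.2647]
eef_rot: [-179.9, -0.0, -8.1]
contact_force: [0.8, -0.2, 0.2]
gripper_width: 0.0528
```

```bash
python3 - <<'E'
from h import *
s=st(); print(s['tcp_pos'],s['time_s'],s['gripper_width'],s['joints'].round(1))
c=cap('wrist'); d=cap('side'); e=cap('scene')
out=np.zeros((600,640,3),np.uint8); out[:400]=c['frame'][:,:,::-1]
for i,(k,x0,y0) in enumerate([(e,190,130),(d,210,130)]): out[400:600,i*320:i*320+320]=cv2.resize(k['frame'][y0:y0+125,x0:x0+200,::-1],(320,200),interpolation=cv2.INTER_CUBIC)
cv2.imwrite('pics/w14.png',out)
u,v=proj(c,[.429,.150,.108]).astype(int); print(u,v)
print(rim(c,(u-60,v-60,u+60,min(v+50,236)),.108,v-2,.016))
E
```

```text
[0.42858322 0.15049028 0.26472025] 34.45 0.052788444673795065 [ 44.3  -1.5 -24.3  -0.  -67.2  37.7]
324 189
((305, 157, 36, 51), array([0.43  , 0.1518]), 'free', array([0.429 , 0.1519]), np.float64(0.0153))
```

View pics/w14.png

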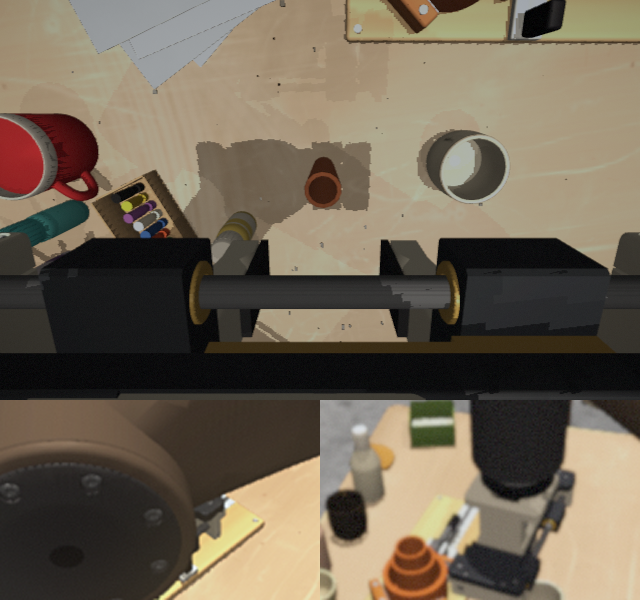

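The small pot's rim is centred near (323,189) in the wrist view. The side view shows crock, large and medium pots nested upright.

>>> carry_out:
  commands: [-0.03,0.03,-1,0,-0.2,0,0,-1,0,-0.2,0,0,-1,0,-0.2,0,0,-0.6,0,-0.2,0,0,-0.2,0,-0.2,0,0,0,0,-0.2]

```text
time_s: 35.2
tcp_pos: [0.4301, 0.1491, 0.1114]
eef_rot: [179.9, 0.1, -8.3]
contact_force: [-0.2, 0.2, 0.5]
gripper_width: 0.0527
```

>>> carry_out:
  commands: [0,0,0,0,1,0,0,0,0,1,0,0,0,0,1,0,0,0,0,1,0,0,0,0,1]

```text
time_s: 35.7
tcp_pos: [0.4306, 0.1506, 0.1132]
eef_rot: [-179.9, -0.1, -8.2]
contact_force: [0.1, 1.0, 4.4]
gripper_width: 0.0312
```

>>> carry_out:
  commands: [0,0,0.5,0,1,0,0,1,0,1,0,0,1,0,1,0,0,1,0,1,0,0,0.25,0,1,0.4,-0.3,0,0,1,0.7,-0.55,0,0,1,0.7,-0.55,0,0,1]

```text
time_s: 36.5
tcp_pos: [0.5021, 0.0935, 0.2622]
eef_rot: [-180.0, 0.0, -8.2]
contact_force: [1.0, 0.4, -0.5]
gripper_width: 0.0311
```

>>> carry_out:
  commands: [0.7,-0.55,0,0,1,0.7,-0.55,0,0,1,0.7,-0.55,0,0,1,0.6,-0.45,0,0,1,0.2,-0.15,0,0,1,0,0,0,0,1,0,0,0,0,1]

```text
time_s: 37.2
tcp_pos: [0.6171, 0.0041, 0.2616]
eef_rot: [180.0, 0.1, -8.3]
contact_force: [-0.6, 0.3, -1.0]
gripper_width: 0.031
```

```bash
python3 - <<'E'
from h import *
s=st(); print(s['tcp_pos'],s['eef_rot'],s['time_s'],s['gripper_width'])
c=cap('wrist')
f=c['frame'][120:260,235:415,::-1]; cv2.imwrite('pics/w15.png',cv2.resize(f,None,fx=4,fy=4,interpolation=cv2.INTER_CUBIC))
E
```

```text
[0.61712142 0.00411709 0.26158601] [ 1.79988456e+02  7.59561265e-02 -8.29584203e+00] 37.2 0.030987687711140983
```

>>> carry_out:
  commands: [0.01,0.01,-0.7,0,1,0,0,-0.6,0,1,0,0,-0.3,0,1,0,0,0,0,1]

```text
time_s: 37.65
tcp_pos: [0.6169, 0.0048, 0.1969]
eef_rot: [179.9, 0.2, -8.2]
contact_force: [-0.3, 0.5, -0.4]
gripper_width: 0.0307
```

>>> carry_out:
  commands: [0,0,-0.4,0,1,0,0,-0.3,0,1,0,0,-0.2,0,1,0,0,0,0,1]

```text
time_s: 38.05
tcp_pos: [0.6177, 0.0043, 0.1615]
eef_rot: [180.0, 0.1, -8.3]
contact_force: [0.2, -0.9, -0.6]
gripper_width: 0.031
```

>>> carry_out:
  commands: [0,0,-0.2,0,1,0,0,-0.1,0,1,0,0,0,0,1]

```text
time_s: 38.35
tcp_pos: [0.6179, 0.0043, 0.1496]
eef_rot: [180.0, 0.1, -8.3]
contact_force: [0.9, 0.4, -0.9]
gripper_width: 0.031
```

>>> carry_out:
  commands: [0,0,-0.05,0,1,0,0,0,0,1]

```text
time_s: 38.55
tcp_pos: [0.6182, 0.0043, 0.1482]
eef_rot: [180.0, 0.0, -8.3]
contact_force: [0.2, 0.8, -0.6]
gripper_width: 0.0312
```

>>> carry_out:
  commands: [0,0,-0.05,0,1,0,0,0,0,1]

```text
time_s: 38.75
tcp_pos: [0.6182, 0.0043, 0.1461]
eef_rot: [-180.0, 0.0, -8.3]
contact_force: [0.3, -0.1, -1.2]
gripper_width: 0.0315
```

>>> carry_out:
  commands: [0,0,-0.03,0,1,0,0,0,0,1]

```text
time_s: 38.95
tcp_pos: [0.6185, 0.0044, 0.1453]
eef_rot: [-180.0, -0.0, -8.3]
contact_force: [0.3, 0.1, 1.3]
gripper_width: 0.0313
```

>>> carry_out:
  commands: [0,0,0,0,-0.1,0,0,0,0,-0.1,0,0,0.5,0,-0.1,0,0,1,0,-0.1,0,0,1,0,-0.1,0,0,1,0,-0.1,0,0,0,0,-0.1]

```text
time_s: 39.65
tcp_pos: [0.6208, 0.0044, 0.2918]
eef_rot: [-179.8, -0.6, -8.2]
contact_force: [0.4, -1.1, -0.1]
gripper_width: 0.0482
```

>>> carry_out:
  commands: [-0.3,-0.9,0,0,-0.1,-0.3,-0.9,0,0,-0.1,-0.3,-0.9,0,0,-0.1,-0.3,-0.9,0,0,-0.1,-0.3,-0.9,0,0,-0.1,-0.3,-0.9,0,0,-0.1,0,0,0,0,-0.1]

```text
time_s: 40.35
tcp_pos: [0.5446, -0.2149, 0.2849]
eef_rot: [180.0, 0.0, -8.5]
contact_force: [-0.3, 0.1, 0.6]
gripper_width: 0.0483
```

```bash
python3 - <<'E'
from h import *
s=st(); print(s['tcp_pos'],s['time_s'],s['gripper_width'],s['joints'].round(1))
C={n:cap(n,n+'_end.png') for n in ('scene','side')}
ax=[.617,.0045]
for n,c in C.items():
    u,v=proj(c,ax+[.08]).astype(int)
    m=terra(c,u-40,v-75,u+40,v+45); ys,xs=np.nonzero(m)
    print(n,'mask top row',ys.min(),'cols there',xs[ys==ys.min()+1])
    for h in (.140,.121,.098,.069):
        R={.140:.016,.121:.0245,.098:.034,.069:.05}[h]
        t=np.linspace(0,6.28,60); P=np.array([proj(c,[ax[0]+R*np.cos(a),ax[1]+R*np.sin(a),h]) for a in t])
        print('  exp rim h',h,'top',P[:,1].min().round(1),'L',P[:,0].min().round(1),'R',P[:,0].max().round(1))
    for yy in range(int(v)-36,int(v)+10,3):
        r=xs[ys==yy]; print('   ',yy,(r.min(),r.max()) if len(r) else None)
E
```

```text
[ 0.54460995 -0.21486858  0.28488563] 40.35 0.048262573332125525 [ -2.4  10.9  -7.8   0.  -71.3  83.9]
scene mask top row 198 cols there [251 252 253 254 255 256 257 258]
  exp rim h 0.14 top 197.4 L 247.1 R 262.7
  exp rim h 0.121 top 200.8 L 244.3 R 267.7
  exp rim h 0.098 top 205.1 L 241.3 R 273.3
  exp rim h 0.069 top 208.8 L 235.9 R 282.0
    186 None
    189 None
    192 None
    195 None
    198 (np.int64(254), np.int64(255))
    201 (np.int64(248), np.int64(260))
    204 (np.int64(247), np.int64(265))
    207 (np.int64(246), np.int64(266))
    210 (np.int64(244), np.int64(269))
    213 (np.int64(244), np.int64(273))
    216 (np.int64(242), np.int64(278))
    219 (np.int64(240), np.int64(282))
    222 (np.int64(238), np.int64(285))
    225 (np.int64(232), np.int64(289))
    228 (np.int64(231), np.int64(290))
    231 (np.int64(231), np.int64(281))
side mask top row 197 cols there []
  exp rim h 0.14 top 211.4 L 258.5 R 272.2
  exp rim h 0.121 top 214.6 L 255.7 R 276.4
  exp rim h 0.098 top 218.5 L 252.7 R 281.0
  exp rim h 0.069 top 222.1 L 247.4 R 288.3
    197 (np.int64(237), np.int64(237))
    200 None
    203 None
    206 None
    209 None
    212 (np.int64(264), np.int64(264))
    215 (np.int64(260), np.int64(270))
    218 (np.int64(259), np.int64(273))
    221 (np.int64(257), np.int64(276))
    224 (np.int64(257), np.int64(280))
    227 (np.int64(256), np.int64(287))
    230 (np.int64(253), np.int64(291))
    233 (np.int64(252), np.int64(288))
    236 (np.int64(250), np.int64(288))
    239 (np.int64(250), np.int64(288))
    242 (np.int64(251), np.int64(288))
```

```bash
python3 - <<'E'
from h import *
for n in ('scene','side'):
    c=cap(n); g=c['frame'].max(2)
    a=np.array([.614,.005])-.144*np.array([.143,.99])
    print(n,[int(g[int(v),int(u)]) for u,v in [proj(c,[*a,z]) for z in (.051,.12)]],
      'cup rim',[int(g[int(v),int(u)]) for u,v in [proj(c,[.421-.032,0,.061])]])
print(telemetry.get_state()['contact_force'], r.close_job())
E
```

```text
scene [48, 181] cup rim [99]
side [48, 190] cup rim [101]
the job is handed in; nothing more can be done
[0.8855194  0.53080001 0.53532652] None
```

I did the whole job in the order asked and handed it in at about 40 s of the 210 s. I flipped the lever up, slid the stop back and stood the crock on the board. I then closed the stop until the force rose to about 20 N against the seated crock, and pressed the lever flat with about 30 N. Last I nested the large, medium and small pots, all three of which were present.

**Nesting:** Each pot met the floor below it within about 1 mm of the height I worked out. In the last scene and side images the top rim stood at the row expected for a full stack, within about 1 pixel, so the set is fully down and upright.

**Clamp:** At the flat lever's place both last views showed the dark handle, and the crock had looked snug in the pictures after clamping.

**Not fully checked:**
- The 16-picture limit ran out before I placed the small pot. I placed it by measured positions and force readings, and made the last checks from pixel numbers only.
- The camera and arm readings of the pot centres differed by 2–4 mm, within the clearance of the fits.
- I never moved the cup or the jar. The one brightness sample I took for the cup was not a real position check, and I did not re-measure the jar.

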